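# Sort the mixed-up transmission solenoids into their colour cradles

### The job

Colour-coded solenoids lie mixed up in their cradles: bring each one into the cradle of its own colour, flat with the plug up, centred and straight along the cradle between its end lips (either way round), straightening it if it is there already but crooked. Only one cradle is empty at a time, so park a solenoid in whichever is free while you swap the others; the plain black cradle must end up empty. Set each solenoid down rather than dropping it, and do not push the dish of bolts about.

Things in the scene. Friction and masses are not known exactly. Their poses are not given: they have to be found in the camera images.
- solenoid_red_center (a point): Loose solenoid with red plug and cap on top, 0.17 kg, lying flat. Steel box body 32 mm wide (y), 28 mm high, from x = -36 to +10 mm; round aluminium nose, diameter 20, on to x = +36 (72 mm long in all). Plug at x = -30 to -6, total height 41 mm. Point: middle of the length, 14 mm above the underside; x along the nose, z up. Grip the steel sides here across y (32 mm).
- solenoid_green_center (a point): Loose solenoid with green plug and cap on top, 0.17 kg, lying flat. Steel box body 32 mm wide (y), 28 mm high, from x = -36 to +10 mm; round aluminium nose, diameter 20, on to x = +36 (72 mm long in all). Plug at x = -30 to -6, total height 41 mm. Point: middle of the length, 14 mm above the underside; x along the nose, z up. Grip the steel sides here across y (32 mm).
- solenoid_yellow_center (a point): Loose solenoid with yellow plug and cap on top, 0.17 kg, lying flat. Steel box body 32 mm wide (y), 28 mm high, from x = -36 to +10 mm; round aluminium nose, diameter 20, on to x = +36 (72 mm long in all). Plug at x = -30 to -6, total height 41 mm. Point: middle of the length, 14 mm above the underside; x along the nose, z up. Grip the steel sides here across y (32 mm).
- solenoid_purple_center (a point): Loose solenoid with purple plug and cap on top, 0.17 kg, lying flat. Steel box body 32 mm wide (y), 28 mm high, from x = -36 to +10 mm; round aluminium nose, diameter 20, on to x = +36 (72 mm long in all). Plug at x = -30 to -6, total height 41 mm. Point: middle of the length, 14 mm above the underside; x along the nose, z up. Grip the steel sides here across y (32 mm).
- cradle_red_floor (a point): Red cradle, the place of the red solenoid. Fixed plate 100 mm long (x), 64 wide (y), 6 thick on a 3 mm bench mat: upper face 9 mm above the work surface. A lip 5 mm high, 6 thick runs across each short end (88 mm clear between); long sides open. Point: centre of the upper face; x along its length, z up.
- cradle_green_floor (a point): Green cradle, the place of the green solenoid. Fixed plate 100 mm long (x), 64 wide (y), 6 thick on a 3 mm bench mat: upper face 9 mm above the work surface. A lip 5 mm high, 6 thick runs across each short end (88 mm clear between); long sides open. Point: centre of the upper face; x along its length, z up.
- cradle_yellow_floor (a point): Yellow cradle, the place of the yellow solenoid. Fixed plate 100 mm long (x), 64 wide (y), 6 thick on a 3 mm bench mat: upper face 9 mm above the work surface. A lip 5 mm high, 6 thick runs across each short end (88 mm clear between); long sides open. Point: centre of the upper face; x along its length, z up.
- cradle_purple_floor (a point): Purple cradle, the place of the purple solenoid. Fixed plate 100 mm long (x), 64 wide (y), 6 thick on a 3 mm bench mat: upper face 9 mm above the work surface. A lip 5 mm high, 6 thick runs across each short end (88 mm clear between); long sides open. Point: centre of the upper face; x along its length, z up.
- cradle_spare_floor (a point): Plain black cradle, the spare parking place; it belongs to no solenoid. Fixed plate 100 mm long (x), 64 wide (y), 6 thick on a 3 mm bench mat: upper face 9 mm above the work surface. A lip 5 mm high, 6 thick runs across each short end (88 mm clear between); long sides open. Point: centre of the upper face; x along its length, z up.
- bolt_dish_center (a point): Small round steel dish full of black bolts, 68 mm in diameter, 20 mm high, loose on the mat. The point is its centre, 10 mm above its underside. It is only in the way: leave it where it is.
There are look-alikes about, which are no part of the job. Leave any turquoise look-alike of the part that bears solenoid_red_center alone.

How it is judged:
At the end, for the whole second after the job is handed in: All four solenoids released and at rest, each on the floor of its own-colour cradle: centre within 14 mm of the cradle centre (horizontally), 10 to 18 mm above its floor, tilt under 0.12 rad, length within 0.26 rad of the cradle length (either way round) (horizontal distance between solenoid_red_center and cradle_red_floor below 0.014 m and z of solenoid_red_center in the frame of cradle_red_floor between 0.01 and 0.018 m and angle between the x axis of solenoid_red_center and the x axis of cradle_red_floor, either way round below 0.26 rad and angle between each of solenoid_red_center, solenoid_green_center, solenoid_yellow_center, solenoid_purple_center's own z axis and vertical below 0.12 rad and linear speed of each of solenoid_red, solenoid_green, solenoid_yellow, solenoid_purple below 0.02 m/s and angular speed of each of solenoid_red, solenoid_green, solenoid_yellow, solenoid_purple below 0.2 rad/s and contact force between each of solenoid_red, solenoid_green, solenoid_yellow, solenoid_purple and the arm below 0.1 N and horizontal distance between solenoid_green_center and cradle_green_floor below 0.014 m and z of solenoid_green_center in the frame of cradle_green_floor between 0.01 and 0.018 m and angle between the x axis of solenoid_green_center and the x axis of cradle_green_floor, either way round below 0.26 rad and horizontal distance between solenoid_yellow_center and cradle_yellow_floor below 0.014 m and z of solenoid_yellow_center in the frame of cradle_yellow_floor between 0.01 and 0.018 m and angle between the x axis of solenoid_yellow_center and the x axis of cradle_yellow_floor, either way round below 0.26 rad and horizontal distance between solenoid_purple_center and cradle_purple_floor below 0.014 m and z of solenoid_purple_center in the frame of cradle_purple_floor between 0.01 and 0.018 m and angle between the x axis of solenoid_purple_center and the x axis of cradle_purple_floor, either way round below 0.26 rad); the robot touches nothing.
It fails at once if the bolt dish is pushed more than 20 mm from its place (distance of bolt_dish_center from where it was at the start of the episode above 0.02 m).
It fails at once if the red solenoid is let fall: it is higher than 45 mm above a cradle with no finger touching it (height (world z) of solenoid_red_center above 0.07 m and contact force between solenoid_red and the arm below 0.05 N and contact force between solenoid_red and the fingers below 0.05 N).
It fails at once if the green solenoid is let fall: it is higher than 45 mm above a cradle with no finger touching it (height (world z) of solenoid_green_center above 0.07 m and contact force between solenoid_green and the arm below 0.05 N and contact force between solenoid_green and the fingers below 0.05 N).
It fails at once if the yellow solenoid is let fall: it is higher than 45 mm above a cradle with no finger touching it (height (world z) of solenoid_yellow_center above 0.07 m and contact force between solenoid_yellow and the arm below 0.05 N and contact force between solenoid_yellow and the fingers below 0.05 N).
It fails at once if the purple solenoid is let fall: it is higher than 45 mm above a cradle with no finger touching it (height (world z) of solenoid_purple_center above 0.07 m and contact force between solenoid_purple and the arm below 0.05 N and contact force between solenoid_purple and the fingers below 0.05 N).
It also fails if it takes over 128 s, if anything falls off the work surface, if the arm or the gripper's body presses on something with over 40 N, if the wrist force passes 120 N, or if a joint passes its speed limit or range.

### The arm

A 7-joint arm with a two-finger parallel gripper is mounted at the origin on the work surface. World frame = base frame: x ahead of the robot, y to its left, z up, the work surface at z = 0. Lengths are in m, angles in rad, forces in N, time in s.
With the tool pointing down it reaches from about 0.35 to 0.9 m from the base axis. Payload 7.2 kg.
Tool frame: the origin (TCP) lies at the very end of the fingers, on their centre line; the grasp point (between the pads) lies 19 mm behind it (grip_depth is the distance from the TCP to the grasp point, in m); z points along the fingers, y is the line along which they close (so a half turn about z gives the same grasp; the last joint's range is limited). The gripper opens to 88 mm and grips with 3 to 60 N. Pads are 20 mm wide; open, the fingers measure 115 mm over their backs; the gripper's body (75 mm by 178 mm) begins 61 mm behind the grasp point.
Start: joints at [1.047, 0.411, -0.013, 1.596, 0.006, 1.134, -0.082], TCP at [0.275, -0.561, 0.223] pointing down, gripper open.
Joint ranges: [-2.95, 2.95], [-0.29, 1.99], [-1.47, 1.44], [0.14, 2.54], [-1.03, 4.17], [0.13, 1.85], [-2.86, 2.86]. Speed limits (rad/s): [2.39, 2.39, 3.01, 3.01, 3.14, 3.14, 3.14].

### API

Orientations are given as a unit quaternion [w, x, y, z].
In Python, from station import reach, line_to, movej, release, grasp, wait, solve_ik, camera, PlanningError, sign_off, current_time, current_qpos, current_dq, current_joint_torque, current_tool_pos, current_ee_rot, current_ft_force, current_torque, current_gripper_width, current_gripper_force, grip_depth gives the robot as it stands. Calls block until the motion is done:
- reach(position, orientation): joint-space move of the TCP to a pose.
- line_to(position, feed=0.15, attitude=None, stop_force=None): straight line of the TCP; attitude=None keeps the orientation; feed is the mean speed in m/s. With stop_force (N) it stops when the force on the tool has changed by that much, and returns True; else False.
- movej(angles): joint-space move.
- release() and grasp(newtons=None): open the fingers fully, or close them until they stop; newtons is the grip in N (None keeps the last).
- wait(seconds).
- solve_ik(position, orientation): joint angles nearest the present ones, or None.
- camera(name): name is "scene" or "top"; returns a dict with "img" (420x560x3 uint8, red, green, blue), "fx", "fy", "cx", "cy" (pixels), "R" (3x3) and "t" (3): a world point X has camera coordinates R X + t. Camera axes: x right, y down, z forward; pixel columns grow to the right and rows downward; lengths in m; the calibration is good to about 2 mm. A picture is of the moment at which its call begins. There is no depth.
A pose or a line that the arm cannot do raises PlanningError and nothing moves.
- sign_off(): hands the job in; it is judged then, once.
Readings, each from a call of its own:
- current_time(): time.
- current_qpos(): joint angles.
- current_dq(): joint speeds.
- current_joint_torque(): joint torques, N m.
- current_tool_pos(): TCP position.
- current_ee_rot(): TCP orientation.
- current_ft_force(): force on the tool from outside, world axes, zero at the start.
- current_torque(): the same for the moment, N m.
- current_gripper_width(): finger opening in m.
- current_gripper_force(): force on a finger pad.
Only numpy, scipy, OpenCV 4.12 (cv2) and the standard library are available. Lean on these libraries where they do the work, as an engineer would, in place of code of your own. Each camera call takes 0.05 s, during which the arm holds its last target. There are 200 camera calls.

## Working session

There is one attempt and no reset: what is moved stays moved. The work goes in short steps, each a Python script; the robot and the scene stay as the last script left them, time stands still between calls to the robot, and variables do not carry over. Pictures are saved under pics/ and viewed, at most 14 in all, crops included, and the job is handed in when it is done.

```bash
mkdir -p pics
python3 - <<'E'
from station import *
import cv2
for n in("top","scene"):
    c=camera(n); cv2.imwrite(f"pics/{n}0.png",cv2.resize(c["img"][:,:,::-1],(784,588),interpolation=cv2.INTER_CUBIC))
    print(n,c["fx"],c["fy"],c["cx"],c["cy"],c["R"],c["t"])
print(current_time(),current_tool_pos(),current_ee_rot())
E
```

```text
top 498.3278352258518 498.3278352258518 284.99718987009214 205.62025328429158 [[ 0.00222062 -0.9999691  -0.00754115]
 [-0.99436948 -0.00140911 -0.10595921]
 [ 0.10594531  0.00773399 -0.99434188]] [0.2087045  0.56697234 1.30713753]
scene 384.4566757963759 384.4566757963759 280.7043267085289 212.51730827390662 [[ 0.69754788  0.71646261 -0.01040605]
 [ 0.52215449 -0.51820763 -0.67735924]
 [-0.49069507  0.46705694 -0.7355788 ]] [-0.52509565 -0.13199473  1.33094173]
0.1 [ 0.27487331 -0.56080757  0.22192083] [-6.83034423e-04  9.74144590e-01  2.25924344e-01 -2.06539602e-04]
```

View pics/top0.png

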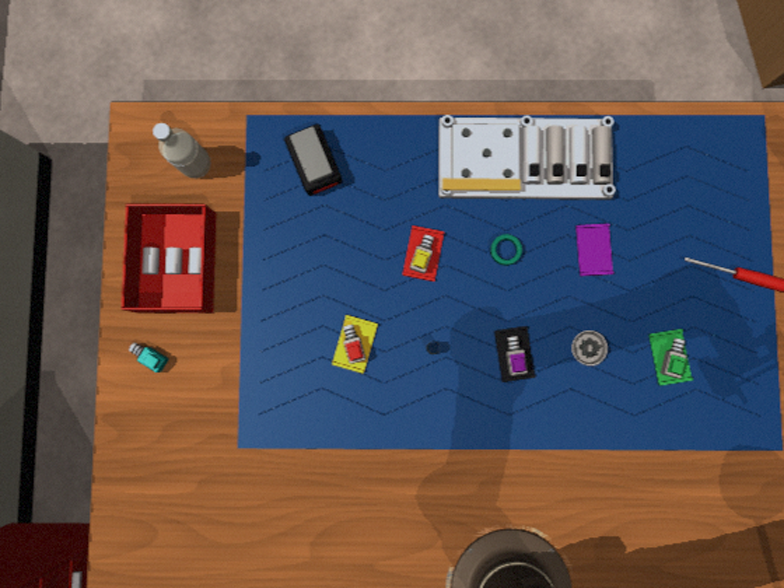

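View pics/scene0.png

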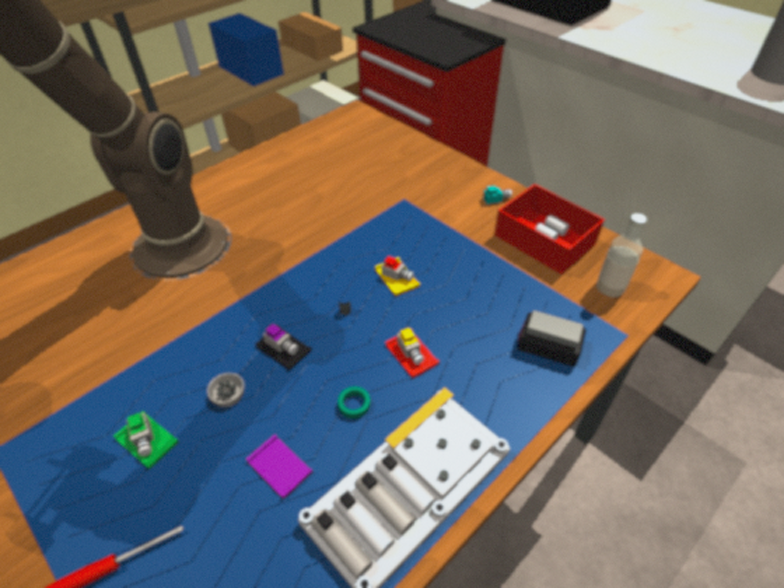

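The top view (pixels in the 784x588 picture) shows:
- Yellow solenoid in the red cradle at (423,253).
- Red solenoid in the yellow cradle at (354,343).
- Purple solenoid in the black cradle at (515,354).
- Green solenoid in the green cradle, crooked, at (670,357).
- Purple cradle empty at (594,250), and the dish at (590,348).
- The only red-plugged part is at (354,343). The turquoise look-alike at (148,356) lies off the mat, so I leave it alone.

Next I fit poses by silhouette and overlay the result on enlarged crops.

```bash
cat > v.py <<'E'
import numpy as np, cv2
from scipy.optimize import minimize
S=4
def proj(c,P):
    q=np.asarray(P)@c["R"].T+c["t"]
    return np.c_[c["fx"]*q[:,0]/q[:,2]+c["cx"],c["fy"]*q[:,1]/q[:,2]+c["cy"]]
def back(c,u,v,z):
    d=c["R"].T@np.array([(u-c["cx"])/c["fx"],(v-c["cy"])/c["fy"],1]); o=-c["R"].T@c["t"]
    return (o+d*(z-o[2])/d[2])[:2]
def box(x0,x1,y,z0,z1): return [[x,s*y,z] for x in(x0,x1) for s in(-1,1) for z in(z0,z1)]
a=np.linspace(0,2*np.pi,16)
NOSE=[[x,.01*np.cos(t),.014+.01*np.sin(t)] for x in(.01,.036) for t in a]
BODY=box(-.036,.010,.016,0,.028); PLUG=box(-.030,-.006,.008,.028,.041)
PLATE=box(-.05,.05,.032,-.006,0)+box(-.05,-.044,.032,0,.005)+box(.044,.05,.032,0,.005)
def place(P,p):
    P=np.array(P); k,s=np.cos(p[2]),np.sin(p[2])
    return np.c_[p[0]+k*P[:,0]-s*P[:,1],p[1]+s*P[:,0]+k*P[:,1],P[:,2]+.009]
def hull(c,P,p): return cv2.convexHull((proj(c,place(P,p)).astype(np.float32)))
def raster(c,parts,p,win):
    m=np.zeros((win[3]*S,win[2]*S),np.uint8)
    for P in parts: cv2.fillConvexPoly(m,np.round((hull(c,P,p)+.5-np.array(win[:2]))*S).astype(np.int32),1)
    return m
def fit(c,mask,win,parts,starts):
    M=cv2.resize(mask[win[1]:win[1]+win[3],win[0]:win[0]+win[2]].astype(np.uint8)*255,None,fx=S,fy=S,interpolation=cv2.INTER_LINEAR)>127
    def f(p):
        r=raster(c,parts,p,win)>0
        return -(r&M).sum()/max(1,(r|M).sum())
    best=None
    for s in starts:
        s=np.array(s); sim=np.array([s,s+[.01,0,0],s+[0,.01,0],s+[0,0,.3]])
        r=minimize(f,s,method="Nelder-Mead",options=dict(initial_simplex=sim,xatol=2e-4,fatol=1e-4))
        if best is None or r.fun<best.fun: best=r
    return best.x,-best.fun
def cmask(hsv,col):
    H,Sa,V=cv2.split(hsv.astype(int))
    k=(Sa>110)&(V>70)
    return {"red":k&((H<10)|(H>170)),"green":k&(H>45)&(H<75),"yellow":k&(H>20)&(H<38),"purple":k&(H>138)&(H<165),"black":V<50,
            "grey":(Sa<80)&(V>70)}[col]
def window(c,xy,h):
    u,v=proj(c,[[*xy,.02]])[0]; return [int(u)-h,int(v)-h,2*h,2*h]
def crop(m,w):
    o=np.zeros_like(m); sl=np.s_[w[1]:w[1]+w[3],w[0]:w[0]+w[2]]; o[sl]=m[sl]; return o
def cradle(c,hsv,col,xy):
    w=window(c,xy,32); m=crop(cmask(hsv,col),w).astype(np.uint8)
    n,l,st,_=cv2.connectedComponentsWithStats(m)
    if col!="black": m=np.isin(l,[i for i in range(1,n) if st[i,4]>15]).astype(np.uint8)
    else: m=(l==1+np.argmax(st[1:,4])).astype(np.uint8)
    h=cv2.convexHull(cv2.findNonZero(m)); m=cv2.fillConvexPoly(m*0,h,1)
    mu=h.reshape(-1,2).mean(0); p=back(c,*mu,.009)
    return fit(c,m,w,[PLATE],[[*p,t] for t in(-.5,0,.5)])
def solenoid(c,hsv,plug,plate,cp):
    """plug+grey silhouette inside the surroundings; same-colour plug: grey plus nothing else"""
    w=window(c,cp[:2],30)
    g=cmask(hsv,"grey")
    if plug!=plate: g=g|cmask(hsv,plug)
    else:
        H,Sa,V=cv2.split(hsv.astype(int)); g=g|0
    m=crop(g,w)
    m=cv2.morphologyEx(m.astype(np.uint8),cv2.MORPH_CLOSE,np.ones((3,3)))
    n,l,st,ce=cv2.connectedComponentsWithStats(m); i=1+np.argmax(st[1:,4]); m=(l==i).astype(np.uint8)
    if plug==plate: m=cv2.fillConvexPoly(m*0,cv2.convexHull(cv2.findNonZero(m)),1)
    p=back(c,*ce[i],.025)
    parts=[BODY,NOSE,PLUG] if plug!=plate else [BODY,NOSE]
    return fit(c,m,w,parts,[[*p,t] for t in np.arange(-3,3.1,.75)])
def draw(im,c,P,p,w,col,k):
    cv2.polylines(im,[np.round((hull(c,P,p)+.5-np.array(w[:2]))*k).astype(np.int32)],True,col,1)
E
cat > m0.py <<'E'
from v import *; from station import camera; import json
T=camera("top"); C=camera("scene")
K=dict(red=(423,253),yellow=(354,343),black=(515,354),green=(670,357),purple=(594,250))
inn=dict(red="yellow",yellow="red",black="purple",green="green")
res={}; tiles=[]
for k,uv in K.items():
    xy=back(T,uv[0]/1.4,uv[1]/1.4,.02); row=[]
    for n,c in(("top",T),("scene",C)):
        hsv=cv2.cvtColor(c["img"],cv2.COLOR_RGB2HSV)
        p,s=cradle(c,hsv,k,xy); print(k,n,p.round(4),round(s,3))
        q=None
        if k in inn:
            q,s2=solenoid(c,hsv,inn[k],k,p); print("   sol",inn[k],q.round(4),round(s2,3))
        if n=="top": res[k]=[list(p),None if q is None else list(q)]
        w=window(c,xy,32); im=cv2.resize(c["img"][w[1]:w[1]+64,w[0]:w[0]+64,::-1],(256,256),interpolation=cv2.INTER_NEAREST).copy()
        draw(im,c,PLATE,p,w,(255,255,255),4)
        if q is not None:
            for P in(BODY,NOSE,PLUG): draw(im,c,P,q,w,(255,128,0),4)
        row.append(cv2.resize(im,(158,158) if 0 else (160,160)) if 0 else im)
    tiles.append(np.vstack(row))
# dish
print("dish",back(T,590/1.4,348/1.4,.02))
json.dump(res,open("m.json","w"))
cv2.imwrite("pics/fit0.png",np.hstack(tiles[:3])); cv2.imwrite("pics/fit1.png",np.hstack(tiles[3:]))
E
python3 m0.py
```

```text
red top [ 0.6386  0.1637 -0.1931] 0.956
   sol yellow [ 0.6364  0.1636 -0.3074] 0.837
red scene [ 0.6373  0.1626 -0.1985] 0.864
   sol yellow [ 0.6325  0.1669 -0.4099] 0.872
yellow top [ 0.4616  0.2962 -0.2836] 0.964
   sol red [0.4622 0.3001 0.3163] 0.838
yellow scene [ 0.4596  0.2934 -0.2543] 0.733
   sol red [0.46   0.3035 0.1624] 0.804
black top [ 0.4425 -0.0127  0.1372] 0.963
   sol purple [ 0.4401 -0.0113  0.155 ] 0.877
black scene [ 0.441  -0.0156  0.1003] 0.691
   sol purple [ 0.4391 -0.0107  0.1466] 0.912
green top [ 0.4375 -0.3118  0.1574] 0.967
   sol green [ 0.4365 -0.3146 -0.2787] 0.887
green scene [ 0.4343 -0.313   0.1575] 0.939
   sol green [ 0.4412 -0.3165 -0.2997] 0.751
purple top [ 0.646  -0.1711  0.0495] 0.967
purple scene [ 0.6451 -0.1722  0.0419] 0.965
dish [ 0.45264267 -0.15566692]
```

View pics/fit0.png

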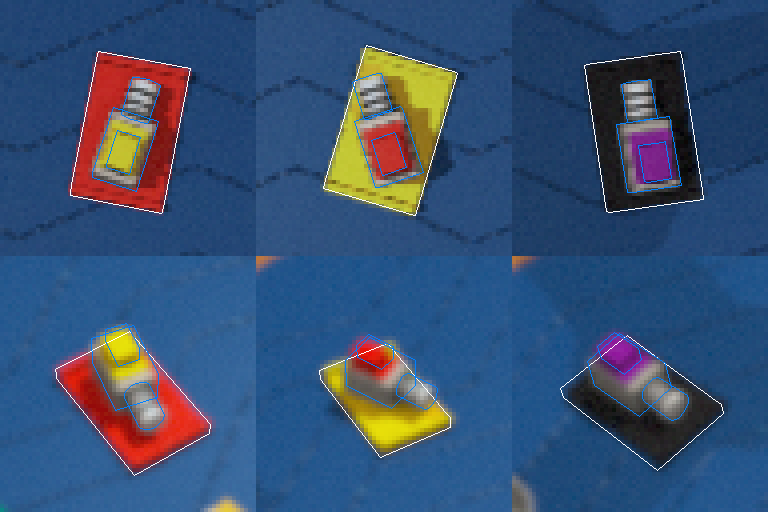

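View pics/fit1.png

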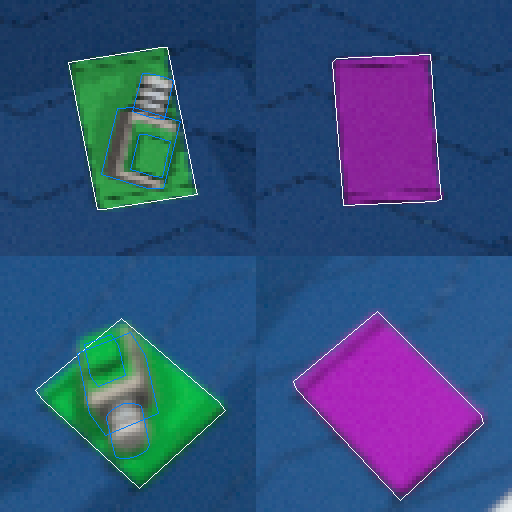

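The fits match the given sizes, and both cameras agree to about 3 mm. First move: purple solenoid from black into the purple cradle.

```bash
cat > r.py <<'E'
from station import *; import numpy as np, json
D=json.load(open("m.json")); UP=.13; Z=.0125
def quat(y): return np.array([0,np.cos(y/2),np.sin(y/2),0])
def near(y):
    """equivalent yaw (mod pi) whose IK moves the joints least"""
    return y
def over(x,y,yaw,prev=None):
    c=[]
    for k in(-1,0,1):
        if prev is not None and abs(yaw+k*np.pi-prev)>1.7: continue
        q=solve_ik([x,y,UP],quat(yaw+k*np.pi))
        if q is not None: c.append((np.abs(np.array(q)-current_qpos()).max(),yaw+k*np.pi))
    if not c: raise PlanningError("no ik")
    y2=min(c)[1]; reach([x,y,UP],quat(y2)); return y2
def pickplace(src,dst):
    x,y,t=D[src][1] if isinstance(src,str) else src
    X,Y,TT=D[dst][0]
    ty=over(x,y,t)
    hit=line_to([x,y,Z],feed=.12,stop_force=15)
    print("down",hit,current_tool_pos().round(4) if hasattr(current_tool_pos(),'round') else current_tool_pos())
    if hit: raise SystemExit("hit on descent")
    grasp(25); w=current_gripper_width(); print("width",w)
    if not .029<w<.035: raise SystemExit("bad grasp")
    line_to([x,y,UP],feed=.15); print("lift width",current_gripper_width())
    over(X,Y,TT,ty)
    line_to([X,Y,.03],feed=.15); hit=line_to([X,Y,Z+.0005],feed=.04,stop_force=6)
    print("placed z",hit,current_tool_pos()[2])
    release(); p=current_tool_pos(); line_to([p[0],p[1],UP],feed=.15); print("t",current_time())
E
python3 -c "
from r import *
over(*D['black'][1]); pickplace('black','purple')"
```

```text
down False [ 0.4405 -0.0112  0.013 ]
width 0.03131563660926173
lift width 0.032006598895491456
placed z True 0.012510752862901538
t 9.725
```

Run:
```python
from r import *
pickplace('yellow','black')
reach([.55,.3,.25],quat(0))  # toward next, clear of the views
from v import *
T=camera("top"); hsv=cv2.cvtColor(T["img"],cv2.COLOR_RGB2HSV)
cv2.imwrite("pics/t1.png",cv2.resize(T["img"][60:340,160:520,::-1],(720,560),interpolation=cv2.INTER_CUBIC))
q,s=solenoid(T,hsv,"red","black",D["black"][0]); print("red",q,s,D["black"][0])
print(current_time())
```

```text
down False [0.4626 0.3006 0.0132]
width 0.032233216471177877
lift width 0.032121105160552346
placed z True 0.012403989725199429
t 18.9083
red [ 0.44140933 -0.01386214  0.13792729] 0.8962010744435918 [0.4425322779058307, -0.012700333875352654, 0.13720712366660803]
21.35
```

View pics/t1.png

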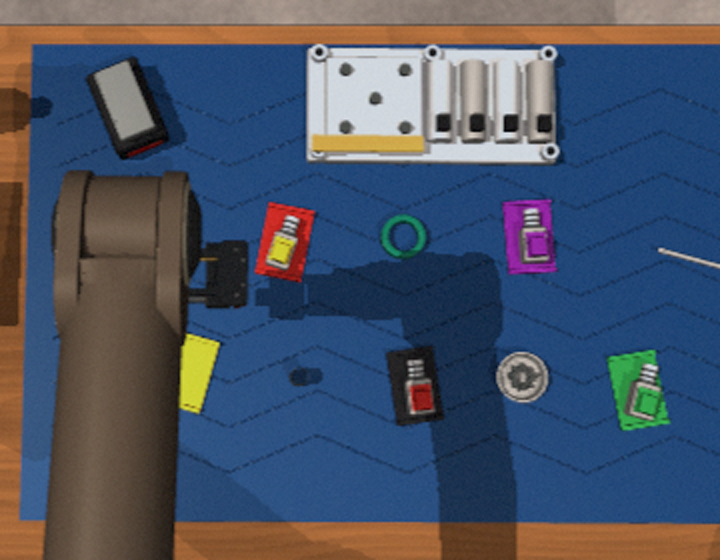

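Purple now sits straight in the purple cradle (530,238) and red in the black one (415,387). Yellow is untouched in red (285,243), and the dish hasn't moved (522,377). I carry on with the remaining moves.

Run:
```python
from r import *
pickplace('red','yellow')
pickplace([.4414,-.0139,.138],'red')
pickplace('green','green')
movej([1.047,0.411,-0.013,1.596,0.006,1.134,-0.082])
from v import *
T=camera("top"); hsv=cv2.cvtColor(T["img"],cv2.COLOR_RGB2HSV)
cv2.imwrite("pics/t2.png",cv2.resize(T["img"][60:340,160:520,::-1],(720,560),interpolation=cv2.INTER_CUBIC))
for k in("red","yellow","purple","green"):
    c=np.array(D[k][0])
    if k=="green": q,s=solenoid(T,hsv,k,k,c)
    else:
        h=hsv.copy(); q,s=solenoid(T,hsv,k,k,c)
    d=q-c; d[2]=(d[2]+np.pi/2)%np.pi-np.pi/2; print(k,d.round(4),round(s,3))
print(current_time())
```

```text
down False [0.637  0.1635 0.0133]
width 0.03215527603648641
lift width 0.03203711800729347
placed z True 0.01239373175877656
t 29.225
down False [ 0.4417 -0.0139  0.0129]
width 0.031832291590942335
lift width 0.03207723093199608
placed z True 0.012493645515459988
t 37.5917
down False [ 0.4368 -0.3149  0.013 ]
width 0.03189353339810823
lift width 0.03191336173349284
placed z True 0.012451359449896608
t 46.0667
red [ 0.0201 -0.0053 -0.0463] 0.367
yellow [ 0.0211 -0.0044  0.0564] 0.416
purple [-0.0005 -0.0015 -0.015 ] 0.896
green [ 0.0006 -0.0004 -0.0251] 0.887
47.5833
```

View pics/t2.png

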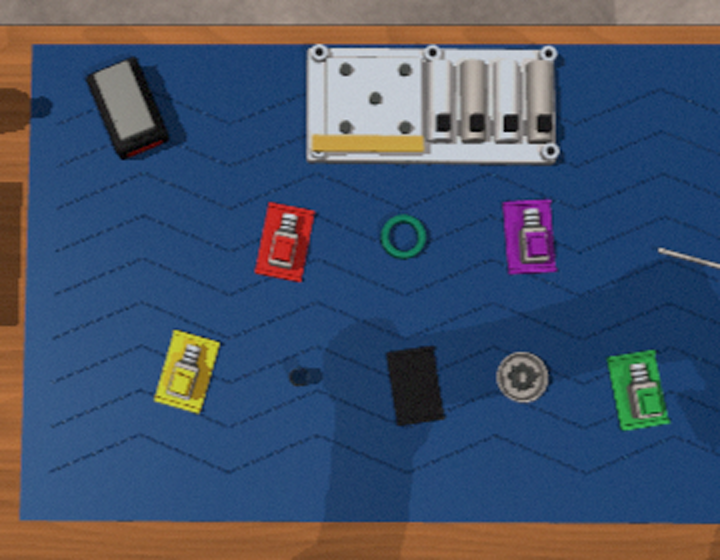

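The picture shows red (285,243), yellow (187,372), purple (530,238) and green (638,390) home and straight, and the black cradle empty (415,386). The red and yellow fits scored low (about 0.4), probably because the grey mask broke up. I'll overlay the expected centred pose on those two to check.

Run:
```python
from r import *; from v import *
T=camera("top"); t=[]
for k in("red","yellow","green","purple"):
    p=D[k][0]; w=window(T,p[:2],24); im=cv2.resize(T["img"][w[1]:w[1]+48,w[0]:w[0]+48,::-1],(384,384),interpolation=cv2.INTER_NEAREST).copy()
    for P in(BODY,NOSE): draw(im,T,P,p,w,(255,0,0),8)
    draw(im,T,PLATE,p,w,(255,255,255),8); t.append(cv2.resize(im,(290,290)))
cv2.imwrite("pics/t3.png",np.vstack([np.hstack(t[:2]),np.hstack(t[2:])]))
```

```text
(no output)
```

View pics/t3.png

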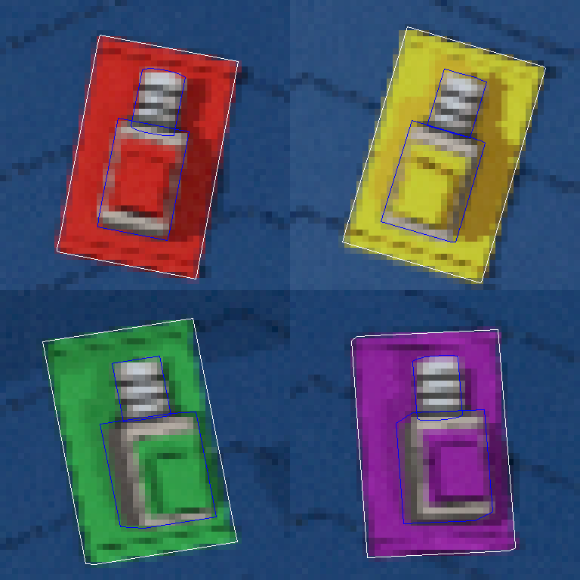

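The overlay shows all four centred to within about 3 mm and parallel to their cradles, so I'm handing in.

```bash
python3 -c "
from station import *
print(sign_off(),current_time())"
```

```text
the job is handed in; nothing more can be done
the job is handed in; nothing more can be done
```

I handed the job in at about 48 s of the 128 s: all four solenoids lie straight in their own-colour cradles, centred to about 3 mm by the last picture; the black cradle is empty and the dish did not visibly move, but sign-off returned no verdict.

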